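Tighten the vent plug of a leak-test chamber

TASK

Press the release button so that the clear guard on the leak-test chamber springs fully open, then screw the tapered T-handle plug under it clockwise until it is firmly snug in its port. It has no set stopping angle: go by the resistance, and do not force it once it is tight. Leave the plug tight and the guard standing open for the leak check, and leave the things around the chamber where they are.

Things in the scene. Friction and masses are not known exactly. Their poses are not given: they have to be found in the camera images.
- leak_chamber: low aluminium pouch-cell leak-test chamber, 272 x 192 x 57 mm, fixed to the worktop; origin: centre of its underside; x points from its front (button side) to its back (guard hinge), z up. Flat deck 57 mm above the worktop; on its centre line, in this frame: button at x = -88 mm, guard from x = -30 to 110 mm, plug axis at x = +30 mm. A low dial gauge lies in its front left corner
- release_button_top (a point): centre of the top of the round black push button (32 mm across, in a low steel collar 48 mm across), 79 mm above the worktop, on the front of the deck. Press it straight down with shut fingers: travel 6 mm against a spring, 1.5 N at first, 5 N fully down; after about 4 mm it has drawn back the pawl that holds the guard
- guard (a joint): angle of the clear plastic guard (box-shaped hood 140 x 124 x 64 mm, hinged along its back edge): 0 shut over the plug, 1.95 rad fully open against its stop. Its light spring throws it open by itself in under a second once the button is pressed, and holds it open
- guard_edge (a point): middle of the guard's upper front edge: when shut, 123 mm above the worktop and 58 mm behind the button's axis; when open, 187 mm behind the plug axis and 170 mm above the worktop (the open hood stands behind its hinge, which is 80 mm behind the plug axis)
- plug: brass tapered plug with a T-handle, screwed part-way into a hexagonal steel port boss (62 mm, 10 mm high) in the deck; turns about its z axis (vertical, up), clockwise from above tightens; x runs along the handle bar; origin on the axis, 37 mm below point plug_grip. It turns freely (0.04 N m) for 0.4 to 2 rad, then its taper wedges (see joint plug_taper); it stays where it is left
- plug_grip (a point): centre of the plug's T-handle bar, on the turning axis, 104 to 106 mm above the worktop: bar 78 mm long (along x), 14 mm thick (along y, the way to grip it), 18 mm high (9 mm above and below this point); beneath the bar 11 mm are free above a round collar 41 mm across. The bar's direction differs every time. It sinks 0.9 mm per rad until the taper bites
- wash_bottle: white squeeze bottle with a bent nozzle, 64 x 96 x 202 mm, right of the chamber; a bystander; origin: centre of its underside
- screwdriver: precision screwdriver, 176 mm, lying right of the chamber; a bystander; origin: centre of its underside
- caliper: digital caliper, 225 mm, lying left of the chamber; a bystander; origin: centre of its underside
- swab_tub: clear tub of cotton swabs, 68 x 68 x 86 mm, left of the chamber; a bystander; origin: centre of its underside
- plug_taper (a joint): rad that the plug has been wound on since its taper wedged: 0 while loose; from there turning takes 0.35 N m, and 0.21 N m more per further rad (felt while turning: a reading taken after stopping is up to 0.2 N m lower). Firmly snug from about 0.15 (0.38 N m), best near 0.5 (0.45 N m); above 1.5 (0.67 N m) it is forced. It cannot be seen, only felt at the handle

How it is judged:
By the outcome, as a careful person would: the job done as asked, in the order asked, and still so for the second after the job is handed in, with the robot touching nothing.
It also fails if it takes over 64 s, if anything falls off the work surface, if the arm or the gripper's body presses on something with over 40 N, if the wrist force passes 120 N, or if a joint passes its speed limit or range.

ROBOT

A 7-joint arm with a two-finger parallel gripper is mounted at the origin on a cart in front of the work surface, level with it; the furniture and walls round the work are solid. World frame = base frame: x ahead of the robot, y to its left, z up, the work surface at z = 0. Lengths are in m, angles in rad, forces in N, time in s.
With the tool pointing down it reaches from about 0.4 to 0.85 m from the base axis. Payload 6.9 kg.
Tool frame: the origin (TCP) lies between the finger pads; the fingertips stand 8 mm ahead of it and the grasp point (between the pads) lies 11 mm behind it; z points along the fingers, y is the line along which they close (so a half turn about z gives the same grasp; the last joint's range is limited). The gripper opens to 85 mm and grips with 20 to 120 N. Pads are 22 mm wide; open, the fingers measure 114 mm over their backs; the gripper's body (76 mm by 85 mm) begins 54 mm behind the grasp point. The pads swing forward as they close: fully open they stand 13 mm farther back than shut.
Start: joints at [-1.052, 0.507, -0.238, 1.5, 0.126, 1.149, -0.155], TCP at [0.251, 0.572, 0.239] pointing down, gripper open.
Joint ranges: [-3.08, 3.08], [-0.24, 2.05], [-1.43, 1.35], [0, 2.5], [-1.52, 4.66], [0.17, 1.96], [-2.89, 2.89]. Speed limits (rad/s): [2.39, 2.39, 3.14, 3.14, 3.14, 3.14, 3.14].

INTERFACE

Orientations are given as a unit quaternion [x, y, z, w].
In Python, from bench import manip gives the robot as it stands. The module is installed in compiled form; this text tells all that it offers.
- The arm moves only by the shell command python3 -m jog 'ROWS'. ROWS is a JSON object of lists of equal length, an entry for each row: "rot": the turn, a rotation vector about the tool's x, y, z in degrees, a list of three; "linear": the shift along the tool's x, y, z in m, a list of three; "fingers": the closure, from -1 (fully open) to 1 (shut), so that 0 is half open. A call has 1 to 12 rows; each row shifts and turns the commanded pose from where the row before left it, along the tool's axes as they then stand; what a row does not reach is not made up. A row lasts 1/12 s, in which the tool goes at most 41.7 mm and 7.16 degrees, less where a joint would pass 70% of its speed; a pose out of reach is approached as far as the arm can. A call is refused whole if a number of a shift passes 0.0417 or a number of a turn 7.16, either way. A call with a gripper value outside its range is refused whole. The fingers move at their own pace and stop on an object; the grip force is fixed at half the most. Time passes only in rows, so rows that do not move let the fingers close. It gives the time, the measured TCP pose, the force, the opening and the grip force at its end, in the units of the state.
- manip.read_state(): the state, without advancing time (a new reading comes with each control period).
- manip.grab_frame(name): name is "scene" or "side" or "wrist"; returns the picture (400x640x3 uint8, red, green, blue); there is no depth.
- manip.camera_model(name): a dict with "fx", "fy", "cx", "cy" (pixels), "k1" (the pictures are not rectified: a ray, as slopes to the right and down, at radius r is drawn at 1 + k1 r^2 times it, then the intrinsics apply), "R" (3x3) and "t" (3): a world point X has camera coordinates R X + t. Camera axes: x right, y down, z forward; pixel columns grow to the right and rows downward; lengths in m; the calibration is good to about 2 mm. A picture is of the moment at which its call begins: read the wrist's pose just before it. camera_model takes no time and is no camera call; for the wrist camera it gives the pose at the moment of the call.
- manip.hand_in(): hands the job in; it is judged then, once.
The state is a dict: "time": time; "qpos": joint angles; "dq": joint speeds; "tau": joint torques, N m; "ee_pos": TCP position; "orientation": TCP orientation; "ft_force": force on the tool from outside, world axes, zero at the start; "wrist_torque": the same for the moment, N m; "gripper_width": opening from 0.0 (shut) to 1.0 (fully open); "grip_force": force on a finger pad.
Only numpy, scipy, OpenCV 4.12 (cv2) and the standard library are available. Lean on these libraries where they do the work, as an engineer would, in place of code of your own. Each camera call takes 0.05 s, during which the arm holds its last target. There are 200 camera calls.

## Working session

There is one attempt and no reset: what is moved stays moved. The work goes in short steps, Python scripts to look and compute and a shell command to move; the robot and the scene stay as the last step left them, time stands still between calls to the robot, and variables do not carry over. Pictures are saved under pics/ and viewed, at most 10 in all, crops included, and the job is handed in when it is done.

```bash
mkdir -p pics
cat > h.py <<'E'
import numpy as np, cv2
from bench import manip
def save(name,fn):
    m=manip.camera_model(name); im=manip.grab_frame(name)
    cv2.imwrite(f'pics/{fn}.png',cv2.cvtColor(im,cv2.COLOR_RGB2BGR)); np.savez(f'pics/{fn}.npz',**m); return im
def ray(m,u,v):
    K=np.array([[m['fx'],0,m['cx']],[0,m['fy'],m['cy']],[0,0,1]],float)
    p=cv2.undistortPoints(np.array([[[u,v]]],float),K,np.array([float(m['k1']),0,0,0]))[0,0]
    R=np.array(m['R']);t=np.array(m['t']); d=R.T@np.array([p[0],p[1],1]); return -R.T@t,d
def onz(m,u,v,z):
    o,d=ray(m,u,v); return o+d*(z-o[2])/d[2]
def proj(m,X):
    c=np.array(m['R'])@np.array(X)+np.array(m['t']); s=c[:2]/c[2]; s=s*(1+float(m['k1'])*(s@s))
    return s*[float(m['fx']),float(m['fy'])]+[float(m['cx']),float(m['cy'])]
E
python3 - <<'E'
from h import *
a=save('scene','s1');b=save('side','d1')
s=manip.read_state();print({k:np.round(v,3) for k,v in s.items()})
E
```

```text
{'time': np.float64(0.1), 'qpos': array([-1.052,  0.508, -0.238,  1.501,  0.126,  1.149, -0.155]), 'dq': array([ 0.001, -0.001,  0.001, -0.002,  0.002, -0.001,  0.002]), 'tau': array([-6.0000e-03, -6.2182e+01, -2.1950e+00, -2.5021e+01,  1.2000e-02,
        8.0000e-03, -0.0000e+00]), 'ee_pos': array([0.251, 0.572, 0.239]), 'orientation': array([ 0.205,  0.979, -0.001, -0.   ]), 'ft_force': array([ 0.655, -0.332,  0.62 ]), 'wrist_torque': array([-0.017,  0.016, -0.057]), 'grip_force': np.float64(0.0), 'gripper_width': np.float64(0.999)}
```

View pics/s1.png

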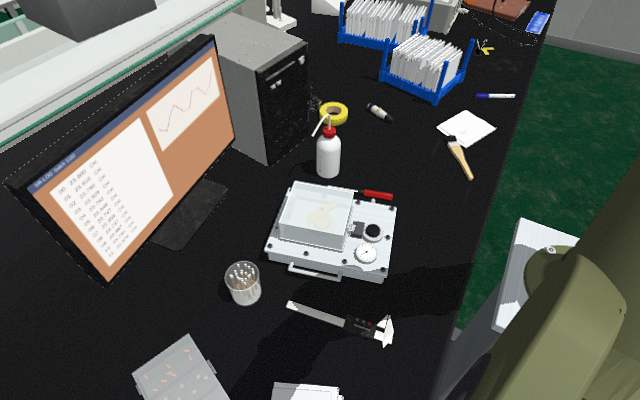

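View pics/d1.png

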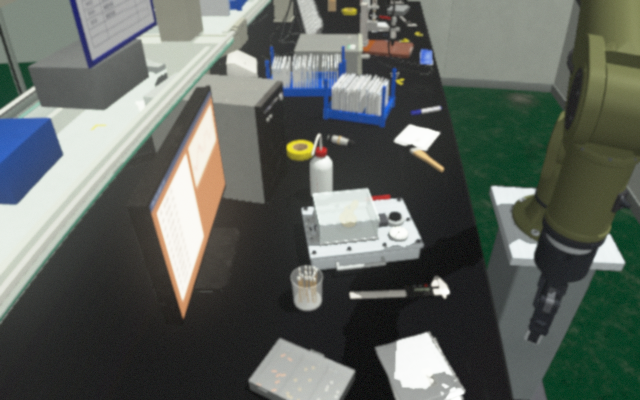

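The scene view shows the button near (373,231), the gauge at (366,254) and the guard on the left over the plug. In the side view the button is near (395,218). I'll enlarge both to read points more exactly.

Run:
```python
import cv2,numpy as np
a=cv2.imread('pics/s1.png')[170:290,255:410];b=cv2.imread('pics/d1.png')[180:280,290:430]
a=cv2.resize(a,None,fx=5,fy=5,interpolation=2);b=cv2.resize(b,None,fx=5,fy=5,interpolation=2)
cv2.imwrite('pics/s1c.png',a);cv2.imwrite('pics/d1c.png',b)
from h import *
for n,u in(('s1',[(373,231)]),('d1',[(395,217)])):
  m=dict(np.load(f'pics/{n}.npz'))
  for p in u: print(n,onz(m,*p,.079))
```

```text
s1 [0.44757998 0.12246469 0.079     ]
d1 [0.45111835 0.12704378 0.079     ]
```

View pics/s1c.png

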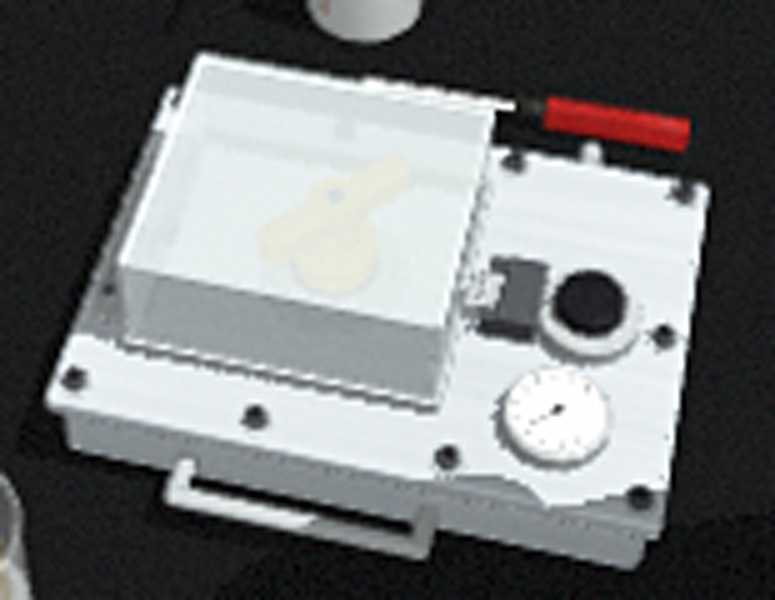

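The crop shows the button top at (589,303)/5+(255,170) = (372.8,230.6), and deck corners at front-right (396.4,207.2), front-left (387.5,273.5) and back-left (265.5,250.5). The plug bar shows through the hood with ends near (308,219) and (336,203.5).

Run:
```python
from h import *
m=dict(np.load('pics/s1.npz'))
P=lambda u,v,z:onz(m,255+u/5,170+v/5,z)
b=P(589,303,.079)
fr=P(708,187,.057);fl=P(662,515,.057);bl=P(50,402,.057)
print('b',b,fr,fl,bl,np.linalg.norm((fr-fl)),np.linalg.norm(bl-fl))
e1=P(262,248,.114);e2=P(408,165,.114);c=P(335,195,.114);print(e1,e2,c,np.linalg.norm(e1-e2))
y1=np.arctan2(*(bl-fl)[[1,0]]);y2=np.arctan2(*(fr-fl)[[1,0]])+np.pi/2;print('yaw',y1,y2, 'bar',np.arctan2(*(e2-e1)[[1,0]]))
for y in(y1,y2):print('plug',b[:2]+.118*np.array([np.cos(y),np.sin(y)]))
print('wrist cam', {k:np.round(v,3) for k,v in manip.camera_model('wrist').items()})
# triangulate button
o1,d1=ray(m,372.8,230.6);o2,d2=ray(dict(np.load('pics/d1.npz')),395,217)
d1/=np.linalg.norm(d1);d2/=np.linalg.norm(d2);A=np.c_[d1,-d2];s=np.linalg.lstsq(A,o2-o1,rcond=None)[0];print(o1+s[0]*d1,o2+s[1]*d2)
```

```text
b [0.44839489 0.12167489 0.079     ] [0.42864037 0.01518554 0.057     ] [0.38270832 0.19192102 0.057     ] [0.63902462 0.26761485 0.057     ] 0.18260662984857368 0.26725942704783046
[0.57718965 0.18729396 0.114     ] [0.54283214 0.11576219 0.114     ] [0.5633729  0.14652548 0.114     ] 0.07935510090963986
yaw 0.287152321232427 0.2542663974453705 bar -2.018569125913351
plug [0.5615633  0.15509512]
plug [0.56260097 0.15135608]
wrist cam {'fx': np.float64(320.271), 'fy': np.float64(320.271), 'cx': np.float64(318.291), 'cy': np.float64(199.409), 'k1': np.float64(-0.041), 'R': array([[ 0.401,  0.916, -0.001],
       [ 0.872, -0.382,  0.308],
       [ 0.282, -0.124, -0.951]]), 't': array([-0.624, -0.039,  0.381])}
[0.45010007 0.11484109 0.06943458] [0.45026521 0.1147648  0.06951852]
```

Two views and the given sizes agree: button at about (0.448, 0.122), plug axis at about (0.562, 0.152), chamber yaw about 0.27, bar at about 64°. Moving towards the button with the fingers shutting.

```bash
python3 -m jog '{"rot":[[0,0,0],[0,0,0],[0,0,0],[0,0,0],[0,0,0],[0,0,0],[0,0,0],[0,0,0],[0,0,0],[0,0,0],[0,0,0],[0,0,0]],"linear":[[-0.014,-0.013,0],[-0.025,-0.023,0],[-0.025,-0.023,0],[-0.025,-0.023,0],[-0.025,-0.023,0],[-0.025,-0.023,0],[-0.025,-0.023,0],[-0.025,-0.023,0],[-0.025,-0.023,0],[-0.025,-0.023,0],[-0.025,-0.023,0],[-0.014,-0.013,0]],"fingers":[1,1,1,1,1,1,1,1,1,1,1,1]}'; python3 -c "
from h import *
s=manip.read_state();print(s['qpos'],s['orientation'])"
```

```text
time: 1.1
ee_pos: [0.4038, 0.2224, 0.2391]
orientation: [0.207, 0.978, -0.001, 0.0]
ft_force: [0.7, 0.2, -0.3]
gripper_width: 0.004
grip_force: 0.0
[-0.43820542  0.2532045  -0.15285091  1.91059578  0.04772943  0.98219499
  0.54151408] [ 2.06735036e-01  9.78396523e-01 -9.13386707e-04  1.83767206e-04]
```

```bash
python3 -m jog '{"rot":[[0,0,0],[0,0,0],[0,0,0],[0,0,0],[0,0,0],[0,0,0]],"linear":[[-0.01,-0.018,0.015],[-0.01,-0.018,0.015],[-0.01,-0.018,0.015],[-0.01,-0.018,0.015],[0,0,0],[0,0,0]],"fingers":[1,1,1,1,1,1]}'; python3 -c "
from h import *
s=manip.read_state();save('wrist','w1');m=dict(np.load('pics/w1.npz'));print(s['ee_pos'],proj(m,[.448,.122,.079]),proj(m,s['ee_pos']))"
```

```text
time: 1.6
ee_pos: [0.4099, 0.1433, 0.1786]
orientation: [0.206, 0.979, -0.001, -0.001]
ft_force: [-0.7, 0.1, 0.2]
gripper_width: 0.005
grip_force: 0.0
[0.40993693 0.14325287 0.17857741] [313.44856228 254.37098161] [318.3733395  270.48460368]
```

View pics/w1.png

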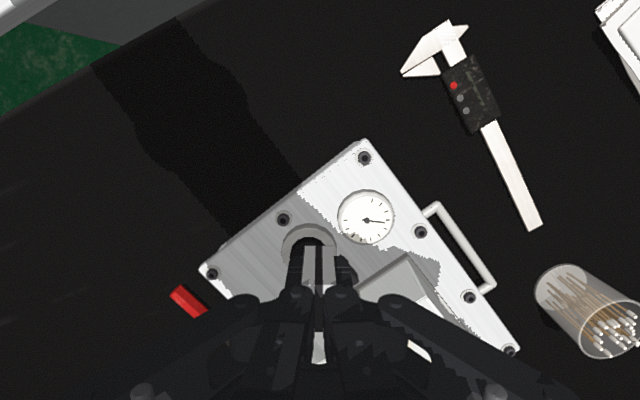

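The wrist view shows the collar arc around (309,251), partly behind the fingers. The deck's front-left corner is at (365,140) and its front-right corner at (200,266).

```bash
python3 -c "
from h import *
m=dict(np.load('pics/w1.npz'))
print(onz(m,309,251,.067))
a=onz(m,365,139,.057);b=onz(m,199,266,.057);d=(a-b)/np.linalg.norm(a-b);print(a,b,np.linalg.norm(a-b))
n=np.array([d[1],-d[0],0]);print('yaw',np.arctan2(n[1],n[0]),'button from corners',(a+b)/2+n*.048)
b=np.array([.449,.1215]);n=n[:2];print('plug',b+.118*n)
s=manip.read_state();dx=b-s['ee_pos'][:2];q=s['orientation']
from scipy.spatial.transform import Rotation as R
print(R.from_quat(q).inv().apply([*dx,0.089-s['ee_pos'][2]]))"
```

```text
[0.4491808  0.11710289 0.067     ]
[0.38164757 0.1962437  0.057     ] [0.42737599 0.016566   0.057     ] 0.18540541155482704
yaw 0.2492117897822907 button from corners [0.45102892 0.11824358 0.057     ]
plug [0.56335464 0.15060354]
[-0.04465301 -0.00554575  0.09020728]
```

```bash
python3 -m jog '{"rot":[[0,0,0],[0,0,0],[0,0,0],[0,0,0],[0,0,0],[0,0,0],[0,0,0],[0,0,0]],"linear":[[-0.022,-0.003,0],[-0.0225,-0.0035,0.01],[0,0,0.02],[0,0,0.02],[0,0,0.02],[0,0,0.006],[0,0,0.004],[0,0,0]],"fingers":[1,1,1,1,1,1,1,1]}'
python3 -m jog '{"rot":[[0,0,0],[0,0,0],[0,0,0],[0,0,0],[0,0,0],[0,0,0]],"linear":[[0,0,0.003],[0,0,0.003],[0,0,0.003],[0,0,0.003],[0,0,0.001],[0,0,0]],"fingers":[1,1,1,1,1,1]}'
```

```text
time: 2.32
ee_pos: [0.4487, 0.1214, 0.0993]
orientation: [0.204, 0.979, 0.0, -0.0]
ft_force: [0.6, 0.1, 0.8]
gripper_width: 0.001
grip_force: 0.0
time: 2.82
ee_pos: [0.4488, 0.1207, 0.0863]
orientation: [0.205, 0.979, 0.0, 0.0]
ft_force: [0.5, 0.8, 1.1]
gripper_width: 0.003
grip_force: 0.5
```

Just touching the top; now pressing it.

```bash
python3 -m jog '{"rot":[[0,0,0],[0,0,0],[0,0,0],[0,0,0],[0,0,0],[0,0,0]],"linear":[[0,0,0.002],[0,0,0.002],[0,0,0.0015],[0,0,0.0005],[0,0,0],[0,0,0]],"fingers":[1,1,1,1,1,1]}'
python3 -c "
from h import *
save('scene','s2')"
```

```text
time: 3.32
ee_pos: [0.4489, 0.1208, 0.081]
orientation: [0.205, 0.979, 0.0, 0.0]
ft_force: [-2.1, -0.1, 13.3]
gripper_width: 0.005
grip_force: 6.7
```

View pics/s2.png

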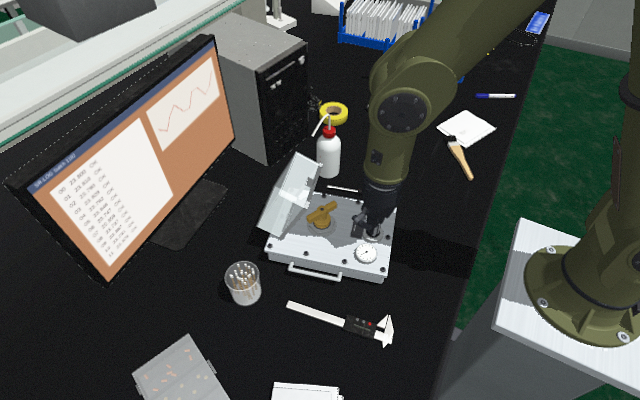

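The guard stands open with its hood behind the plug, and the brass T-handle is clear near (322,214). Lifting off, turning the tool to the bar and measuring the bar from the scene picture.

```bash
python3 -m jog '{"rot":[[0,0,0],[0,0,0],[0,0,0],[0,0,0],[0,0,-7],[0,0,-7],[0,0,-7],[0,0,-7],[0,0,-7],[0,0,-7],[0,0,-7],[0,0,-7]],"linear":[[0,0,-0.006],[0,0,-0.02],[0,0,-0.035],[0,0,-0.035],[0,0,-0.02],[0,0,0],[0,0,0],[0,0,0],[0,0,0],[0,0,0],[0,0,0],[0,0,0]],"fingers":[1,1,1,0,-1,-1,-1,-1,-1,-1,-1,-1]}'
python3 - <<'E'
from h import *
s=manip.read_state();print(s['qpos'])
im=save('scene','s3');m=dict(np.load('pics/s3.npz'))
hsv=cv2.cvtColor(im,cv2.COLOR_RGB2HSV)
mask=cv2.inRange(hsv,(12,90,60),(32,255,255));mask[:185]=0;mask[250:]=0;mask[:,:290]=0;mask[:,360:]=0
ys,xs=np.nonzero(mask);print(len(xs),xs.min(),xs.max(),ys.min(),ys.max())
c=cv2.resize(im[190:240,290:370],None,fx=8,fy=8,interpolation=2)[:,:,::-1]
k=cv2.resize(mask[190:240,290:370],None,fx=4,fy=4)
cv2.imwrite('pics/s3c.png',c)
save('wrist','w3')
E
```

```text
time: 4.37
ee_pos: [0.4483, 0.1204, 0.196]
orientation: [-0.281, 0.96, -0.0, -0.0]
ft_force: [-0.3, -0.1, -0.3]
gripper_width: 0.997
grip_force: 0.0
[-0.05747754  0.31591163 -0.34159204  1.96988023  0.13564276  0.87835876
  1.67091722]
443 307 336 201 228
```

View pics/s3c.png

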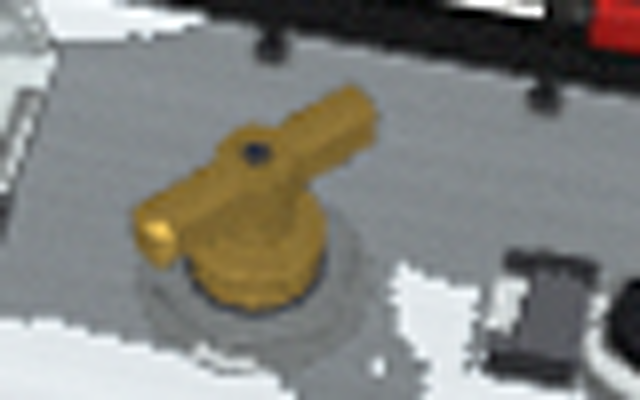

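View pics/w3.png

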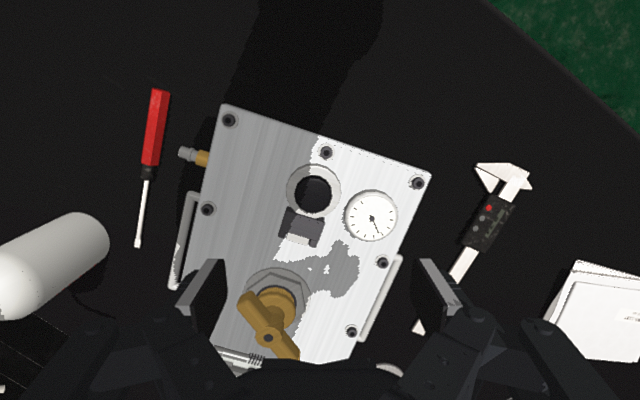

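The crop shows the bar's top edge from (135,210) to (348,88) and its centre mark at (257,152), which is full-image (322.1,209). The wrist view shows the centre mark at (268,338), with the bar's left edge running from (238,302) towards (279,358) and its right edge from (252,292) to (298,350).

Run:
```python
from h import *
m=dict(np.load('pics/s3.npz'));w=dict(np.load('pics/w3.npz'))
S=lambda u,v,z=.114:onz(m,290+u/8,190+v/8,z)
W=lambda u,v,z=.114:onz(w,u,v,z)
an=lambda a,b:np.degrees(np.arctan2(*(b-a)[[1,0]]))%180
print(S(257,152,.115),W(268,338,.115))
print(an(S(135,210),S(348,88)),an(W(238,302),W(279,358)),an(W(252,292),W(298,350)))
# wrist brass mask line fit
im=cv2.imread('pics/w3.png');hsv=cv2.cvtColor(im,cv2.COLOR_BGR2HSV)
k=cv2.inRange(hsv,(12,90,40),(32,255,255));k[:285]=0;k[365:]=0;k[:,:230]=0;k[:,310:]=0
c=max(cv2.findContours(k,0,2)[0],key=cv2.contourArea)
print(cv2.minAreaRect(c))
# collar centre at lower ht; button in wrist view
print('btn',W(314,192,.079))
```

```text
[0.56276647 0.14710854 0.115     ] [0.56471264 0.14715228 0.115     ]
64.78081107868564 61.39821309840826 64.59818155180585
((267.5534973144531, 325.3028564453125), (75.44660949707031, 57.10330581665039), 83.92753601074219)
btn [0.44640118 0.11573363 0.079     ]
```

```bash
python3 -c "
from h import *
m=dict(np.load('pics/s3.npz'));print(onz(m,328,174,0.0),onz(m,328,128,.17))"
python3 -m jog '{"rot":[[0,0,0],[0,0,0],[0,0,0],[0,0,0],[0,0,0],[0,0,-6.3],[0,0,-6.3],[0,0,-6.3],[0,0,-6.3],[0,0,-6.4],[0,0,0],[0,0,0]],"linear":[[-0.0224,-0.0079,0],[-0.0224,-0.0079,0],[-0.0224,-0.0079,0],[-0.0224,-0.0079,0],[-0.0224,-0.0079,0],[0,0,0],[0,0,0],[0,0,0],[0,0,0],[0,0,0],[0,0,0],[0,0,0]],"fingers":[-1,-1,-1,-1,-1,-1,-1,-1,-1,-1,-1,-1]}'
python3 -c "
from h import *
s=manip.read_state();print(s['qpos'],s['wrist_torque'])
save('scene','s4')
from scipy.spatial.transform import Rotation as R
r=R.from_quat(s['orientation']);x=r.as_matrix()[:,0];print('xdir',np.degrees(np.arctan2(x[1],x[0]))%360,r.inv().apply(np.array([.5637,.1475,.097])-s['ee_pos']))"
```

```text
[ 0.64939572 -0.05410917  0.        ] [ 0.64951271 -0.04494412  0.17      ]
time: 5.47
ee_pos: [0.5642, 0.147, 0.1959]
orientation: [-0.527, 0.85, 0.0, -0.0]
ft_force: [0.1, -0.0, -0.4]
gripper_width: 1.001
grip_force: 0.0
[ 2.04936283e-03  5.03460065e-01 -4.65686858e-01  1.67639153e+00
  2.56158354e-01  1.02352535e+00  2.13225129e+00] [0.03308997 0.01216354 0.02145477]
xdir 243.58152150184512 [-0.00026755  0.00057657  0.0989086 ]
```

Aligned over the bar. Descending and closing.

```bash
python3 -m jog '{"rot":[[0,0,0],[0,0,0],[0,0,0],[0,0,0],[0,0,0],[0,0,0],[0,0,0]],"linear":[[0,0,0.02],[0,0,0.025],[0,0,0.025],[0,0,0.015],[0,0,0.01],[0,0,0.004],[0,0,0]],"fingers":[-1,-1,-1,-1,-1,-1,-1]}'
python3 -m jog '{"rot":[[0,0,0],[0,0,0],[0,0,0],[0,0,0],[0,0,0],[0,0,0],[0,0,0],[0,0,0]],"linear":[[0,0,0],[0,0,0],[0,0,0],[0,0,0],[0,0,0],[0,0,0],[0,0,0],[0,0,0]],"fingers":[0,0.4,1,1,1,1,1,1]}'
python3 -c "
from h import *
s=manip.read_state();print(s['qpos'],s['wrist_torque'])"
```

```text
time: 6.1
ee_pos: [0.5641, 0.1472, 0.0968]
orientation: [-0.529, 0.849, 0.0, -0.001]
ft_force: [0.2, -0.1, 0.2]
gripper_width: 0.999
grip_force: 0.0
time: 6.77
ee_pos: [0.5649, 0.1471, 0.098]
orientation: [-0.529, 0.848, -0.0, 0.001]
ft_force: [-1.1, -1.3, 6.3]
gripper_width: 0.193
grip_force: 58.6
[-0.03117068  0.61123522 -0.42069119  1.79133878  0.33092596  0.80784345
  2.07147973] [-0.24367513  0.06632926 -0.00354957]
```

Bar held (16 mm opening, 59 N). There is a slight upward push, so I ease up 1.5 mm and start turning.

```bash
cat > t.py <<'E'
from h import *
from scipy.spatial.transform import Rotation as R
s=manip.read_state();x=R.from_quat(s['orientation']).as_matrix()[:,0]
print('ang',round(np.degrees(np.arctan2(x[1],x[0]))%360,2),'tz',s['wrist_torque'].round(3),'F',s['ft_force'].round(1),s['ee_pos'].round(4),'q7',s['qpos'][6].round(2),'w',round(s['gripper_width'],3))
E
python3 -m jog '{"rot":[[0,0,0],[0,0,4],[0,0,4],[0,0,4],[0,0,4],[0,0,4]],"linear":[[0,0,-0.0015],[0,0,0],[0,0,0],[0,0,0],[0,0,0],[0,0,0]],"fingers":[1,1,1,1,1,1]}' >/dev/null; python3 t.py
python3 -m jog '{"rot":[[0,0,4],[0,0,4],[0,0,4]],"linear":[[0,0,0],[0,0,0],[0,0,0]],"fingers":[1,1,1]}'>/dev/null; python3 t.py
```

```text
ang 223.74 tz [-0.064 -1.019  0.072] F [ 4.4  0.2 -8. ] [0.5649 0.1469 0.098 ] q7 1.79 w 0.194
ang 211.74 tz [-0.068 -1.139  0.046] F [  5.6  -0.3 -10. ] [0.5649 0.1468 0.0978] q7 1.63 w 0.187
```

```bash
python3 -m jog '{"rot":[[0,0,4],[0,0,4],[0,0,4]],"linear":[[0,0,0.001],[0,0,0.0002],[0,0,0]],"fingers":[1,1,1]}'>/dev/null; python3 t.py
python3 -m jog '{"rot":[[0,0,4],[0,0,4],[0,0,4]],"linear":[[0,0,0.0002],[0,0,0],[0,0,0]],"fingers":[1,1,1]}'>/dev/null; python3 t.py
```

```text
ang 199.73 tz [-0.302 -0.728  0.01 ] F [ 3.4 -1.  -3.6] [0.5651 0.1467 0.0975] q7 1.47 w 0.192
ang 187.71 tz [-0.424 -0.69   0.014] F [ 3.6 -1.8 -2.5] [0.5651 0.1465 0.0973] q7 1.3 w 0.19
```

```bash
python3 -m jog '{"rot":[[0,0,4],[0,0,4],[0,0,4]],"linear":[[0,0,0.0002],[0,0,0.0002],[0,0,0]],"fingers":[1,1,1]}'>/dev/null; python3 t.py
python3 -m jog '{"rot":[[0,0,4],[0,0,4],[0,0,4]],"linear":[[0,0,0.0002],[0,0,0],[0,0,0]],"fingers":[1,1,1]}'>/dev/null; python3 t.py
```

```text
ang 175.71 tz [-0.515 -0.568  0.067] F [ 2.  -1.4 -0.9] [0.5651 0.1464 0.097 ] q7 1.14 w 0.191
ang 163.71 tz [-0.676 -0.586  0.036] F [ 1.9 -2.4 -1.6] [0.5651 0.1462 0.0968] q7 0.98 w 0.194
```

```bash
python3 -m jog '{"rot":[[0,0,4],[0,0,4],[0,0,4]],"linear":[[0,0,0.0002],[0,0,0],[0,0,0]],"fingers":[1,1,1]}'>/dev/null; python3 t.py
python3 -m jog '{"rot":[[0,0,4],[0,0,4],[0,0,4]],"linear":[[0,0,0.0002],[0,0,0],[0,0,0]],"fingers":[1,1,1]}'>/dev/null; python3 t.py
```

```text
ang 151.75 tz [-0.727 -0.435  0.394] F [ 1.3 -3.4  1.1] [0.5651 0.1461 0.0968] q7 0.82 w 0.193
ang 139.75 tz [-0.856 -0.296  0.4  ] F [ 2.2 -4.3  2.6] [0.565  0.146  0.0967] q7 0.65 w 0.192
```

The taper bit between 164° and 152°, at about 0.39 N m. One more small step to about 0.5 rad.

```bash
python3 -m jog '{"rot":[[0,0,4],[0,0,4],[0,0,3]],"linear":[[0,0,0],[0,0,0],[0,0,0]],"fingers":[1,1,1]}'>/dev/null; python3 t.py
```

```text
ang 128.74 tz [-0.911 -0.199  0.427] F [ 0.6 -3.5  2.9] [0.5649 0.1459 0.0967] q7 0.51 w 0.191
```

Torque is 0.43 N m while turning, so the plug is snug. Releasing and rising.

```bash
python3 -m jog '{"rot":[[0,0,0],[0,0,0],[0,0,0],[0,0,0],[0,0,0],[0,0,0],[0,0,0],[0,0,0],[0,0,0],[0,0,0],[0,0,0]],"linear":[[0,0,0],[0,0,0],[0,0,0],[0,0,0],[0,0,0],[0,0,-0.01],[0,0,-0.02],[0,0,-0.03],[0,0,-0.03],[0,0,-0.02],[0,0,0]],"fingers":[0.5,0,-1,-1,-1,-1,-1,-1,-1,-1,-1]}'
python3 -m jog '{"rot":[[0,0,0],[0,0,0],[0,0,0],[0,0,0],[0,0,0],[0,0,0],[0,0,0]],"linear":[[0.01,0.01,0],[0.015,0.015,0],[0.015,0.015,0],[0.015,0.015,0],[0.015,0.015,0],[0.01,0.01,0],[0,0,0]],"fingers":[-1,-1,-1,-1,-1,-1,-1]}'
python3 -c "
from h import *
im=save('scene','s5');cv2.imwrite('pics/s5c.png',cv2.resize(im[90:370,210:430],None,fx=2.1,fy=2.1)[:,:,::-1])"; python3 t.py
```

```text
time: 10.18
ee_pos: [0.5666, 0.1475, 0.2119]
orientation: [0.431, 0.902, 0.003, 0.003]
ft_force: [0.7, -0.9, 0.2]
gripper_width: 1.001
grip_force: 0.0
time: 10.77
ee_pos: [0.575, 0.2648, 0.2049]
orientation: [0.428, 0.904, 0.0, -0.001]
ft_force: [0.1, 0.7, -0.6]
gripper_width: 0.997
grip_force: 0.0
ang 129.15 tz [-0.046 -0.03   0.002] F [-0.3 -0.8 -0.2] [0.5753 0.2621 0.2052] q7 0.31 w 1.0
```

View pics/s5c.png

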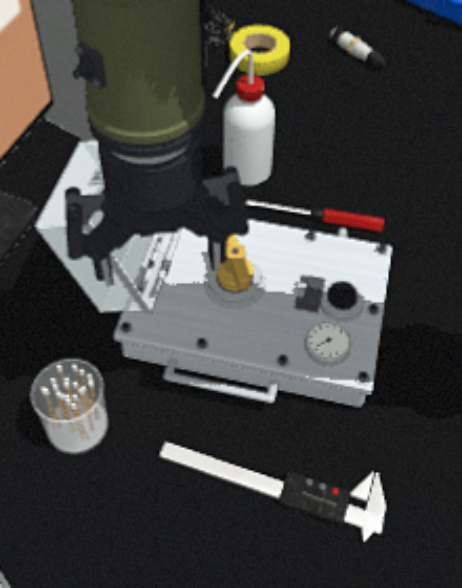

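The plug bar has turned, the hood is open, and the bottle, screwdriver, caliper and tub are undisturbed. Backing off from the hood, then handing in.

```bash
python3 -m jog '{"rot":[[0,0,0],[0,0,0],[0,0,0],[0,0,0],[0,0,0],[0,0,0],[0,0,0],[0,0,0]],"linear":[[0.01,-0.01,0],[0.015,-0.015,0],[0.015,-0.015,0],[0.015,-0.015,0],[0.015,-0.015,0],[0.01,-0.01,0],[0,0,0],[0,0,0]],"fingers":[-1,-1,-1,-1,-1,-1,-1,-1]}'
python3 -c "
from h import *
im=save('scene','s6');cv2.imwrite('pics/s6c.png',cv2.resize(im[90:370,210:430],None,fx=2.1,fy=2.1)[:,:,::-1])"
```

```text
time: 11.48
ee_pos: [0.4637, 0.2707, 0.2066]
orientation: [0.431, 0.902, -0.0, 0.0]
ft_force: [0.5, 0.1, 0.8]
gripper_width: 0.995
grip_force: 0.0
```

View pics/s6c.png

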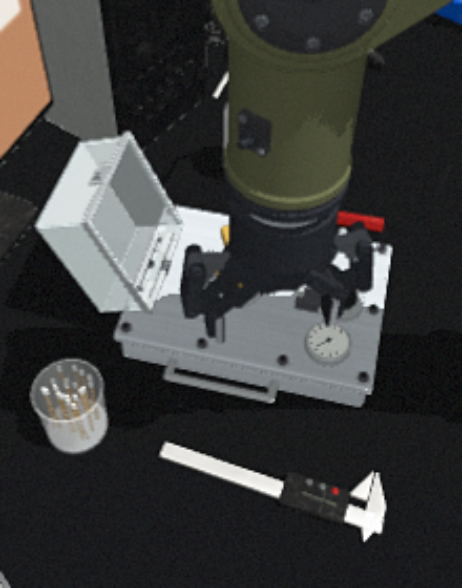

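The hood stands fully open and the arm is clear of everything.

```bash
python3 -c "
from bench import manip
print(manip.hand_in())"
```

```text
the job is handed in; nothing more can be done
None
```

The guard is fully open and the plug is snug at about 0.43 N m, roughly 0.4–0.6 rad past where the taper bit; nothing around the chamber was disturbed, and the job was handed in at about 11.5 s.

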